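# Hang the louvred cover on the filter bay

## Task

Put the louvred cover panel back on the filter bay: take it by its handle, tip it out and hook the lip of its top edge over the round rail, then, with the lip caught, swing it down under control (do not let it drop) until it hangs flat against the lower stop bar between the two cheeks. Let go of it and leave the other things on the bench where they are.

Things in the scene. Friction and masses are not known exactly. Their poses are not given: they have to be found in the camera images.
- panel: Loose aluminium louvred cover, about 0.35 kg, lying face up, top edge roughly away from the robot. Origin: centre of its underside. +x: to the hooked top edge; z: out of the louvred face. Once hung, x is up and z points out of the bay towards the robot. Plate 140 (x) by 150 (y) by 4 mm, at z = 22 to 26 mm, carried by the hook and the foot behind it.
- hook_slot (a point): Where the rail's axis lies when the panel hangs at rest: panel x = 60, y = 0, z = 10 mm (z up to 16 if the plate touches the rail). Hook, 110 mm wide: an arm back from the top edge (x = 66 to 70, z = 0 to 22), then a lip turned down to the bottom edge (x = 46 to 66, z = 0 to 4). The slot between lip and plate is 18 mm wide, 20 deep, open to -x. Axes: the panel's.
- foot (a point): Back of the flange on the panel's bottom edge (x = -70 to -66 mm, 150 mm wide, z = 0 to 22 mm), at panel x = -68, y = 0, z = 0. It bears against the stop bar when the panel hangs flat. Axes as the panel's.
- handle (a point): Middle of the panel's handle: a plain round steel bar, 12 mm diameter, 96 mm long along the panel's y, on two 10 mm posts at y = +-42 mm. It lies at panel x = 15, y = 0, z = 72 mm, its axis 46 mm off the plate's face. Being round, it can turn in the grip. Axes as the panel's.
- slot_mid (a point): Point midway between the bay's two level depth slots, 215 mm above the bench. The rail (round steel bar, 12 mm diameter, along y) is clamped in them: its axis is level, at this height, but anywhere from 18 mm before (-x) to 18 mm behind (+x) this point, not measured: feel or look for it. Axes: the bay's: x level into the bay, away from the robot, z up. Free above.
- bay: The filter bay, fixed. Origin on the bench below slot_mid, same axes. White cheeks: inner faces at y = +-85 mm, 22 mm thick, x = -35 to 45 mm, tops 250 mm above the bench. Plinth below: 50 mm high, front at x = -35 mm. The lower stop bar (flat, 40 mm high) moves with the rail: its front is 10 mm behind the rail's axis, its middle 128 mm below it. Grey cassette: from x = 77 mm, 150 mm high.
- tube_rack: White block 120 x 120 x 35 mm full of capped tubes, 95 mm high over all; loose, to be left alone. Origin: centre of its underside.
- petri_dish: Closed clear dish, 90 mm diameter, 16 mm high; to be left alone. Origin: centre of its underside.
- bottle: Amber bottle, 68 mm diameter, 160 mm high; to be left alone. Origin: centre of its underside.
- jar: Clear jar with a white cap, 72 mm diameter, 90 mm high; to be left alone. Origin: centre of its underside.
- slide_box: White plastic slide box, 80 x 100 x 30 mm; to be left alone. Origin: centre of its underside.
Not all that is in view belongs to the job. Leave any green, pink or turquoise look-alike of the panel alone.

How it is judged:
By the outcome, as a careful person would: the job done as asked, in the order asked, and still so for the second after the job is handed in, with the robot touching nothing.
It also fails if it takes over 58 s, if anything falls off the work surface, if the arm or the gripper's body presses on something with over 40 N, if the wrist force passes 120 N, or if a joint passes its speed limit or range.

## Robot

A 6-joint arm with a two-finger parallel gripper is mounted at the origin on the work surface. World frame = base frame: x ahead of the robot, y to its left, z up, the work surface at z = 0. Lengths are in mm, angles in rad, forces in N, time in s.
With the tool pointing down it reaches from about 375 to 925 mm from the base axis. Payload 5.7 kg.
Tool frame: the origin (TCP) lies between the finger pads; the fingertips stand 25 mm ahead of it and the grasp point (between the pads) lies 6 mm ahead of it; z points along the fingers, y is the line along which they close (so a half turn about z gives the same grasp; the last joint's range is limited). The gripper opens to 85 mm and grips with 20 to 120 N. Pads are 22 mm wide; open, the fingers measure 114 mm over their backs; the gripper's body (76 mm by 85 mm) begins 54 mm behind the grasp point. The pads swing forward as they close: fully open they stand 13 mm farther back than shut.
Start: joints at [-1.331, 0.359, 1.51, -0, 1.272, -0.115], TCP at [208.426, -562.606, 256.267] pointing down, gripper open.
Joint ranges: [-2.97, 2.97], [-1.01, 2.36], [0.21, 2.38], [-0.96, 4.11], [0.2, 2.71], [-2.98, 2.98]. Speed limits (rad/s): [2.39, 2.39, 3.14, 3.14, 3.14, 3.14].

## Interface

Orientations are given as a 3x3 rotation matrix whose columns are the frame's x, y, z axes.
In Python, from cell import robot gives the robot as it stands.
- The arm moves only by the shell command python3 -m creep 'ROWS' [FORCE]. ROWS is JSON, a list of rows, each a list of 7 numbers: the shift along the world's x, y, z in mm, then the turn, a rotation vector about the world's x, y, z in rad, then the finger opening in mm, from 0 to 85.4. A call has 1 to 12 rows; each row shifts and turns the commanded pose from where the row before left it; what a row does not reach is not made up. A row lasts 1/10 s, in which the tool goes at most 50 mm and 8.59 degrees, less where a joint would pass 70% of its speed; a pose out of reach is approached as far as the arm can. A call is refused whole if a number of a shift passes 50 or a number of a turn 0.15, either way. A call with a gripper value outside its range is refused whole. The fingers move at their own pace and stop on an object; FORCE is the grip in N (left out, the last holds). Time passes only in rows, so rows that do not move let the fingers close. It gives the time, the measured TCP pose, the force, the opening and the grip force at its end, in the units of the state.
- robot.sense(): the state, without advancing time (a new reading comes with each control period).
- robot.camera(name): name is "scene" or "side" or "wrist"; returns the picture (384x512x3 uint8, blue, green, red); there is no depth.
- robot.camera_model(name): a dict with "vertical_fov" (degrees; the focal length in pixels is half the picture's height over the tangent of half this angle, whatever the lens; pixels are square), "cx", "cy" (the principal point, pixels), "world_from_camera" (4x4, takes a point from camera to world coordinates). Camera axes: x right, y down, z forward; pixel columns grow to the right and rows downward; lengths in mm; the calibration is good to about 2 mm. A picture is of the moment at which its call begins: read the wrist's pose just before it. camera_model takes no time and is no camera call; for the wrist camera it gives the pose at the moment of the call.
- robot.finish_job(): hands the job in; it is judged then, once.
The state is a dict: "time_s": time; "q": joint angles; "joint_velocities": joint speeds; "tau": joint torques, N m; "ee_pos": TCP position; "orientation": TCP orientation; "ft_force": force on the tool from outside, world axes, zero at the start; "moment": the same for the moment, N m; "finger_gap": finger opening in mm; "grip_force": force on a finger pad.
Only numpy, scipy, OpenCV 4.12 (cv2) and the standard library are available. Lean on these libraries where they do the work, as an engineer would, in place of code of your own. Each camera call takes 0.05 s, during which the arm holds its last target. There are 200 camera calls.

## Working session

There is one attempt and no reset: what is moved stays moved. The work goes in short steps, Python scripts to look and compute and a shell command to move; the robot and the scene stay as the last step left them, time stands still between calls to the robot, and variables do not carry over. Pictures are saved under pics/ and viewed, at most 10 in all, crops included, and the job is handed in when it is done.

```bash
mkdir -p pics; ls; python3 - <<'E'
from cell import robot
import cv2,numpy as np
for n in ("scene","side","wrist"):
    m=robot.camera_model(n); print(n,m["vertical_fov"],m["cx"],m["cy"],np.round(m["world_from_camera"],3).tolist())
    im=robot.camera(n); cv2.imwrite(f"pics/{n}0.png",im)
s=robot.sense(); print(s["time_s"],np.round(s["orientation"],3).tolist(),s["ft_force"])
E
```

```text
pics
scene 53.08342582690303 250.35315713546746 193.08719443931165 [[-0.716, 0.422, -0.556, 1151.54], [0.698, 0.415, -0.583, 816.364], [-0.015, -0.806, -0.592, 866.835], [0.0, 0.0, 0.0, 1.0]]
side 42.25089178657142 254.77123360690885 192.99103861651002 [[-0.932, -0.189, 0.309, 29.735], [-0.361, 0.535, -0.763, 1261.736], [-0.021, -0.823, -0.568, 980.241], [0.0, 0.0, 0.0, 1.0]]
wrist 65.5498672767134 256.99629441660204 189.99987151011666 [[0.347, -0.892, -0.291, 282.546], [-0.938, -0.331, -0.106, -534.501], [-0.001, 0.309, -0.951, 373.746], [0.0, 0.0, 0.0, 1.0]]
0.15 [[0.938, 0.347, -0.0], [0.347, -0.938, 0.001], [0.0, -0.001, -1.0]] [-0.36528057  0.07292615  0.39478658]
```

View pics/scene0.png

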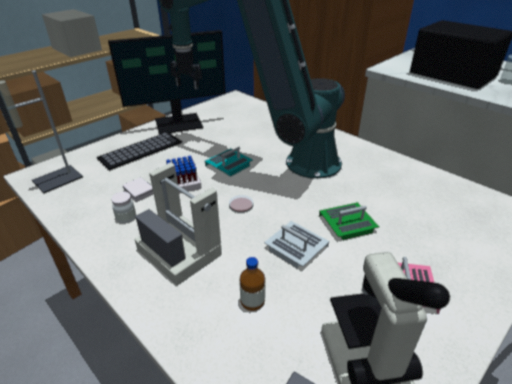

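View pics/side0.png

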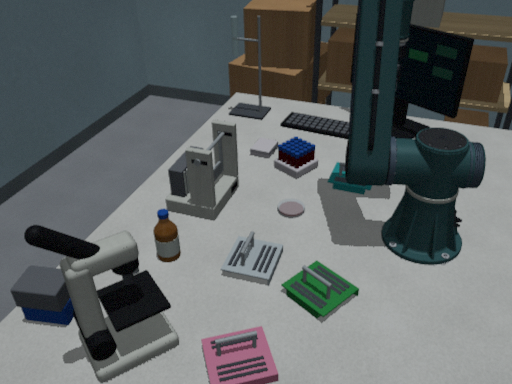

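The silver panel is at about scene (297,243) and side (254,258). The bay is at about scene (185,230) and side (205,180). Next I'll enlarge both in both views.

```bash
python3 - <<'E'
import cv2,numpy as np
s=cv2.imread("pics/scene0.png");d=cv2.imread("pics/side0.png")
def c(im,x,y,w=100,h=75,k=4):
    o=cv2.resize(im[y:y+h,x:x+w],None,fx=k,fy=k,interpolation=cv2.INTER_CUBIC)
    for i in range(0,w,10):
        cv2.line(o,(i*k,0),(i*k,6 if i%50 else 14),(0,0,255),1)
        if (x+i)%20==0 or i%20==0: cv2.putText(o,str(x+i),(i*k,18),0,.35,(0,0,255),1)
    for i in range(0,h,10):
        cv2.line(o,(0,i*k),(6,i*k),(0,0,255),1); cv2.putText(o,str(y+i),(8,i*k+4),0,.35,(255,0,0),1)
    return o
cv2.imwrite("pics/c1.png",np.vstack([np.hstack([c(s,250,210),c(d,205,220)]),np.hstack([c(s,130,160,133,100,3)[:300,:399],np.zeros((300,1,3),np.uint8),c(d,145,115,133,100,3)[:300,:400]]) if 0 else np.hstack([cv2.resize(c(s,130,160,100,120,4),(400,300)) if 0 else c(s,135,165,133,100,3),c(d,150,118,133,100,3)]).copy()[:, :800] if 0 else np.hstack([cv2.copyMakeBorder(c(s,130,170,133,100,3),0,0,0,1,0),cv2.copyMakeBorder(c(d,150,118,133,100,3),0,0,0,1,0)])]))
E
```

```text
(no output)
```

View pics/c1.png

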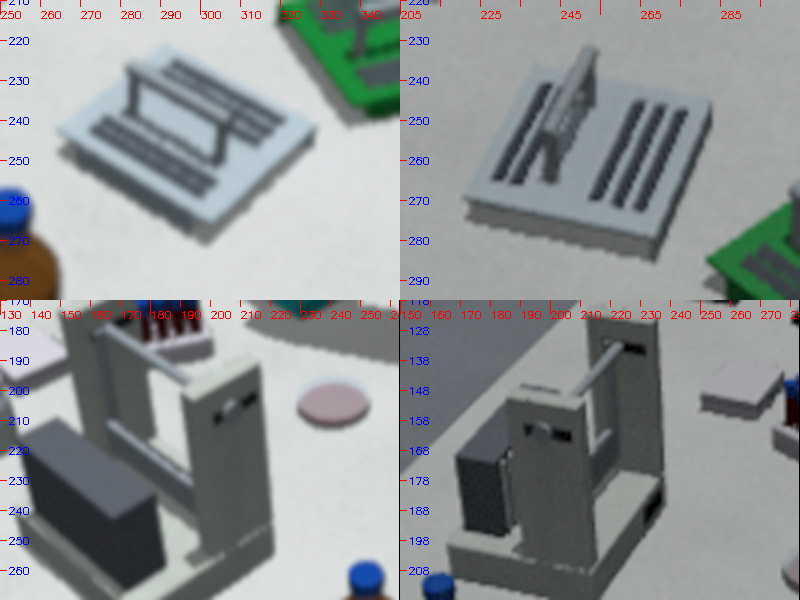

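The crops show the panel corners, the handle and the cheeks clearly. The rail's end sits about 5 mm to the +x side of the slot's middle. I'll fit the poses by least squares and overlay the models to check.

```bash
cat > h.py <<'E'
import numpy as np,cv2,json
from cell import robot
from scipy.optimize import least_squares
def cam(n):
    m=robot.camera_model(n); f=192/np.tan(np.radians(m["vertical_fov"]/2)); return f,m["cx"],m["cy"],np.array(m["world_from_camera"])
C={n:cam(n) for n in("scene","side")}
def proj(n,P,c=None):
    f,cx,cy,W=c or C[n]; p=(np.atleast_2d(P)-W[:3,3])@W[:3,:3]; return np.c_[cx+f*p[:,0]/p[:,2],cy+f*p[:,1]/p[:,2]]
def place(v,P):
    c,s=np.cos(v[2]),np.sin(v[2]); P=np.atleast_2d(np.array(P,float)); return np.c_[v[0]+c*P[:,0]-s*P[:,1],v[1]+s*P[:,0]+c*P[:,1],P[:,2]]
def fit(obs,x0):
    g=lambda v:np.concatenate([(proj(n,place(v,p))-px).ravel() for n,p,px in obs])
    r=least_squares(g,x0,loss="soft_l1"); return r.x,g(r.x).reshape(-1,2)
E
cat > fit0.py <<'E'
from h import *
np.set_printoptions(precision=2,suppress=True)
k=lambda X,Y,ox,oy,s:(ox+X/s-.5*0,oy+Y/s)
S=lambda X,Y:k(X,Y,250,210,4); D=lambda X,Y:k(X-400,Y,205,220,4)
B=lambda X,Y:k(X,Y-300,130,170,3); E=lambda X,Y:k(X-400,Y-300,150,118,3)
# panel: +x away from robot => +x towards lower-left in scene, left in side
pan=[("scene",(70,75,26),S(208,220)),("scene",(70,-75,26),S(60,130)),("scene",(-70,-75,26),S(165,47)),("scene",(-70,75,26),S(315,125)),
("side",(70,75,26),D(467,198)),("side",(70,-75,26),D(530,65)),("side",(-70,-75,26),D(710,100)),("side",(-70,75,26),D(655,240)),
("scene",(15,-48,72),S(130,70)),("scene",(15,48,72),S(230,122)),("side",(15,-48,72),D(588,56)),("side",(15,48,72),D(548,132))]
bay=[("scene",(45,85,250),B(178,386)),("scene",(45,107,250),B(197,400)),("scene",(-35,107,250),B(260,362)),("scene",(0,107,215),B(235,404)),("scene",(0,-85,215),B(115,322)),
("side",(45,107,250),E(508,400)),("side",(-35,107,250),E(585,407)),("side",(45,85,250),E(520,386)),("side",(0,107,215),E(548,434)),("side",(0,-85,215),E(634,347))]
vp,rp=fit(pan,[580,100,0]); vb,rb=fit(bay,[750,-150,0])
if __name__=="__main__":
    print(vp,'\n',rp,'\n',vb,'\n',rb)
    import itertools
    def seg(lo,hi):
        c=np.array(list(itertools.product(*zip(lo,hi))),float)
        return [(a,b) for a in c for b in c if (a!=b).sum()==1 and tuple(a)<tuple(b)]
    out=[]
    for v,bx,w in((vp,[((-70,-75,22),(70,75,26)),((15,-48,66),(15,48,78))],0),(vb,[((-35,85,50),(45,107,250)),((-35,-107,50),(45,-85,250)),((5,-85,209),(5,85,221)),((15,-85,67),(15,85,107)),((-24,107,209),(24,107,221))],1)):
        row=[]
        for n in("scene","side"):
            im=cv2.resize(cv2.imread(f"pics/{n}0.png"),None,fx=4,fy=4,interpolation=cv2.INTER_CUBIC)
            for b in bx:
                for a,c in seg(*b):
                    q=proj(n,place(v,[a,c])); q=np.round((q+.5)*4-.5).astype(int); cv2.line(im,tuple(map(int,q[0])),tuple(map(int,q[1])),(0,0,255),1)
            c=proj(n,place(v,[(0,0,150 if w else 40)]))[0]*4; h=380 if w else 220
            x,y=int(c[0]-200),int(c[1]-h/2); y=max(y,0); row.append(im[y:y+h,x:x+400])
        out.append(np.hstack(row))
    cv2.imwrite("pics/ov.png",np.vstack(out))
E
python3 fit0.py
```

```text
[439.56 277.63  -6.22] 
 [[ 1.5   1.09]
 [-0.63  0.2 ]
 [ 0.07 -0.96]
 [ 0.84 -0.15]
 [-1.51 -0.36]
 [ 0.32 -0.33]
 [ 0.37 -0.73]
 [ 0.01 -0.88]
 [-0.02 -0.88]
 [ 0.42  0.09]
 [ 0.15 -1.33]
 [-0.47  1.05]] 
 [658.23  26.15  -0.  ] 
 [[ 0.27  0.05]
 [-1.03 -1.07]
 [ 1.2  -1.02]
 [ 0.64  0.57]
 [ 0.78  0.46]
 [ 0.08 -2.15]
 [-1.39 -0.03]
 [-0.5  -0.89]
 [ 1.23 -0.84]
 [-1.33 -0.23]]
```

View pics/ov.png

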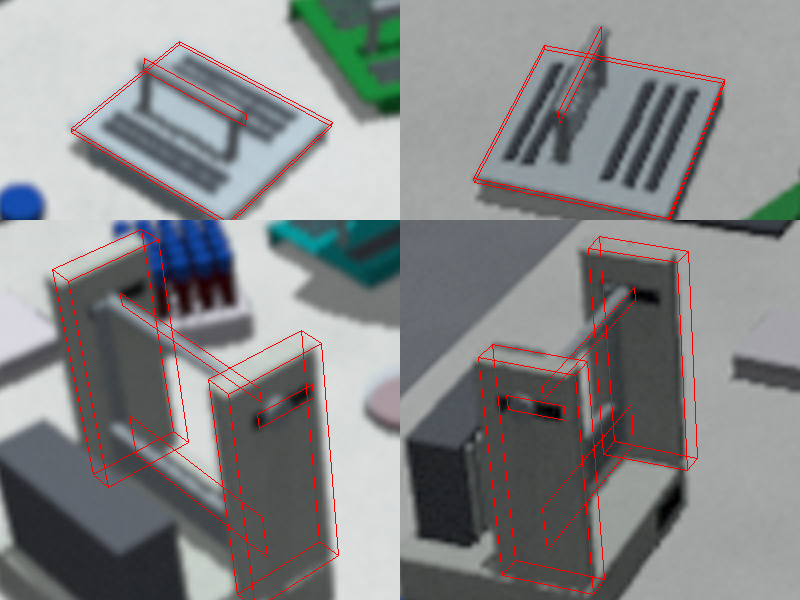

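Panel fit: about (440, 278), yaw about +0.06, residual about 1 px. The bay fit near (658, 26) is out by about 2 px, so I'll go above it and look with the wrist camera, turning to the grasp yaw on the way.

```bash
python3 -m creep '[[20,40,12,0,0,0.142,85],[20,42,12,0,0,0.142,85],[20,42,12,0,0,0.142,85],[20,42,12,0,0,0.142,85],[20,42,12,0,0,0.142,85],[20,42,12,0,0,0.142,85],[20,42,12,0,0,0.142,85],[20,42,12,0,0,0.142,85],[20,42,12,0,0,0.142,85],[20,42,12,0,0,0,85],[20,42,12,0,0,0,85],[20,42,12,0,0,0,85]]'
python3 -m creep '[[16,40,8,0,0,0,85],[16,40,8,0,0,0,85],[0,0,0,0,0,0,85],[0,0,0,0,0,0,85]]'
python3 - <<'E'
from h import *
s=robot.sense(); c=cam("wrist"); im=robot.camera("wrist"); cv2.imwrite("pics/w1.png",im)
np.savez("w1.npz",f=c[0],cx=c[1],cy=c[2],W=c[3])
print(s["time_s"],s["ee_pos"],np.round(s["orientation"],3).tolist(),np.round(s["q"],4).tolist())
o=cv2.resize(im,(800,600),interpolation=cv2.INTER_CUBIC)
for i in range(0,512,32):
    cv2.putText(o,str(i),(int(i*1.5625),10),0,.35,(0,0,255),1); cv2.line(o,(int(i*1.5625),12),(int(i*1.5625),18),(0,0,255),1)
for i in range(0,384,32): cv2.putText(o,str(i),(0,int(i*1.5625)+4),0,.35,(0,0,255),1)
cv2.imwrite("pics/w1b.png",o)
E
```

```text
time_s: 1.35
ee_pos: [448.6, -58.7, 400.8]
orientation: [[-0.062, 0.998, 0.0], [0.998, 0.062, -0.0], [-0.0, 0.0, -1.0]]
ft_force: [0.4, -0.5, -0.1]
finger_gap: 84.8
grip_force: 0.0
time_s: 1.75
ee_pos: [480.4, 20.2, 416.0]
orientation: [[-0.065, 0.998, -0.001], [0.998, 0.065, -0.0], [-0.0, -0.001, -1.0]]
ft_force: [0.8, -0.1, -0.5]
finger_gap: 85.3
grip_force: 0.0
1.75 [480.35652627  20.16294628 415.99353334] [[-0.065, 0.998, -0.001], [0.998, 0.065, -0.0], [-0.0, -0.001, -1.0]] [-0.1015, 0.0697, 1.5016, -0.0005, 1.571, -0.1662]
```

View pics/w1b.png

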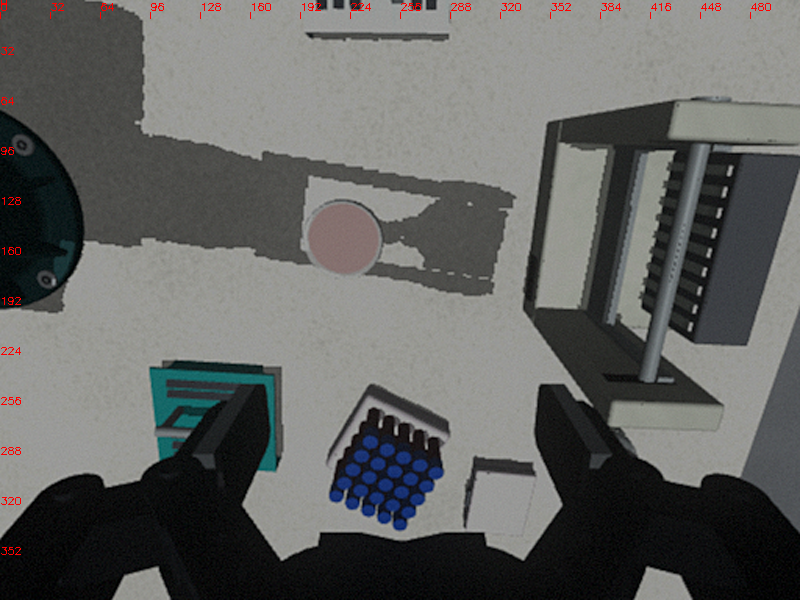

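The wrist view shows the rail clearly, running from (700,145) to (650,380) in view pixels, with both cheek tops and the slot visible. I'll fit the bay and rail offset from this.

```bash
python3 - <<'E'
from h import *
np.set_printoptions(precision=2,suppress=True)
d=np.load("w1.npz"); c=(float(d["f"]),float(d["cx"]),float(d["cy"]),d["W"])
V=lambda x,y:np.array([(x+.5)/1.5625-.5,(y+.5)/1.5625-.5])
pts=[((-35,107,250),V(671,100)),((-35,85,250),V(670,137)),((-35,-85,250),V(610,404)),((-35,-107,250),V(609,428)),((45,-85,250),V(722,404)),((45,-107,250),V(722,428)),((-35,85,50),V(556,145)),((-35,-85,50),V(538,309)),((-35,107,50),V(548,123))]
a,b=V(700,145),V(650,380)
def g(v):
    r=[(proj(0,place(v[:3],p),c)-q).ravel() for p,q in pts]
    # point on the rail line: image x at observed rows
    e=proj(0,place(v[:3],[(v[3],85,215),(v[3],-85,215)]),c)
    for q in (a,b): t=(q[1]-e[0,1])/(e[1,1]-e[0,1]); r.append([e[0,0]+t*(e[1,0]-e[0,0])-q[0]])
    return np.concatenate(r)
r=least_squares(g,[658,26,0,5],loss="soft_l1"); print(r.x); print(g(r.x)[:-2].reshape(-1,2),g(r.x)[-2:])
for n in C: print(n,proj(n,place(r.x,[(45,85,250),(-35,107,250),(0,107,215)])))
E
```

```text
[663.76  27.56   0.04   7.99]
[[ 0.11  0.47]
 [-4.28  3.11]
 [ 2.42 -1.97]
 [-0.3   0.24]
 [ 4.35 -0.15]
 [-0.53  2.  ]
 [-0.45 -1.13]
 [-1.76 -1.92]
 [ 6.55 -2.3 ]] [ 0.15 -0.18]
scene [[189.71 199.55]
 [217.51 189.82]
 [208.95 205.64]]
side [[188.41 146.15]
 [209.91 153.56]
 [200.01 161.98]]
```

```bash
cat >> h.py <<'E'
def back(c,px,z):
    f,cx,cy,W=c; d=W[:3,:3]@np.array([(px[0]-cx)/f,(px[1]-cy)/f,1]); return W[:3,3]+d*(z-W[2,3])/d[2]
def load(n):
    d=np.load(n); return (float(d["f"]),float(d["cx"]),float(d["cy"]),d["W"])
E
python3 - <<'E'
from h import *
np.set_printoptions(precision=1,suppress=True)
c=load("w1.npz")
V=lambda x,y:np.array([(x+.5)/1.5625-.5,(y+.5)/1.5625-.5])
for n,x,y,z in [("+o",671,100,250),("+i",670,137,250),("-i",610,404,250),("-o",609,428,250),("-iR",722,404,250),("-oR",722,428,250),("+ib",556,145,50),("-ib",538,309,50),("+ob",548,123,50),("rail+",700,145,215),("rail-",650,380,215),("slot",604,377,215),("slot",675,382,215),("stopTop+",640,150,107),("stopTop-",613,320,107)]: print(n,back(c,V(x,y),z))
im=cv2.imread("pics/w1.png")[50:290,320:512]; k=2.5
o=cv2.resize(im,None,fx=k,fy=k,interpolation=cv2.INTER_CUBIC)
o=cv2.convertScaleAbs(o,alpha=1.3,beta=20)
for i in range(0,192,16): cv2.putText(o,str(320+i),(int(i*k),8),0,.3,(0,0,255),1)
for i in range(0,240,10): cv2.putText(o,str(50+i),(0,int(i*k)+4),0,.3,(0,0,255),1)
cv2.imwrite("pics/w1c.png",o)
E
```

```text
+o [624.6 133.6 250. ]
+i [628.8 114.1 250. ]
-i [629.8 -61.2 250. ]
-o [633.  -80.3 250. ]
-iR [707.2 -56.2 250. ]
-oR [712.6 -75.1 250. ]
+ib [626.6 109.6  50. ]
-ib [635.5 -62.   50. ]
+ob [615.4 129.3  50. ]
rail+ [668.4 112.3 215. ]
rail- [675.2 -58.4 215. ]
slot [639.6 -58.2 215. ]
slot [694.6 -58.9 215. ]
stopTop+ [682.7 109.1 107. ]
stopTop- [691.7 -49.5 107. ]
```

View pics/w1c.png

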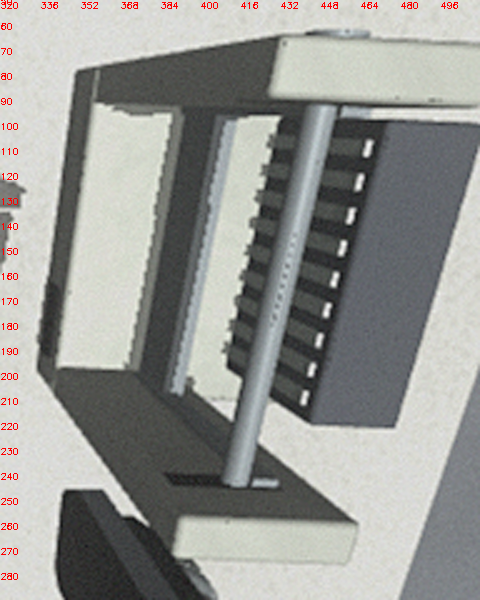

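Rail axis passes through (672, 27, 215) with bay yaw 0.04, and the rail sits about 8 mm behind slot_mid. Next stop is near the panel, to check its pose with the wrist camera.

```bash
python3 -m creep '[[-5,36,-23,0,0,0,50],[-5,36,-23,0,0,0,50],[-5,36,-23,0,0,0,50],[-5,36,-23,0,0,0,50],[-5,36,-23,0,0,0,50],[0,0,0,0,0,0,50],[0,0,0,0,0,0,50]]' 20 | head -2
python3 - <<'E'
from h import *
np.set_printoptions(precision=1,suppress=True)
s=robot.sense(); c=cam("wrist"); im=robot.camera("wrist"); cv2.imwrite("pics/w2.png",im)
np.savez("w2.npz",f=c[0],cx=c[1],cy=c[2],W=c[3])
print(np.round(s["q"],4).tolist())
vp=[439.56,277.63,.063]
o=cv2.resize(im,(800,600),interpolation=cv2.INTER_CUBIC)
for P in [(70,75,26),(70,-75,26),(-70,-75,26),(-70,75,26),(15,48,72),(15,-48,72)]:
    q=proj(0,place(vp,[P]),c)[0]; print(P,q); cv2.drawMarker(o,tuple(int(t) for t in (q+.5)*1.5625-.5),(0,0,255),0,12,1)
for i in range(0,512,32): cv2.putText(o,str(i),(int(i*1.5625),10),0,.35,(0,0,255),1)
for i in range(0,384,32): cv2.putText(o,str(i),(0,int(i*1.5625)+4),0,.35,(0,0,255),1)
cv2.imwrite("pics/w2b.png",o)
E
```

```text
time_s: 2.5
ee_pos: [454.9, 198.2, 300.6]
[0.2723, 0.1686, 1.6643, -0.0008, 1.311, 0.2104]
(70, 75, 26) [308.5  24.7]
(70, -75, 26) [302.5 151.4]
(-70, -75, 26) [197.2 151.5]
(-70, 75, 26) [189.1  24.8]
(15, 48, 72) [262.   44.1]
(15, -48, 72) [261.6 135.8]
```

View pics/w2b.png

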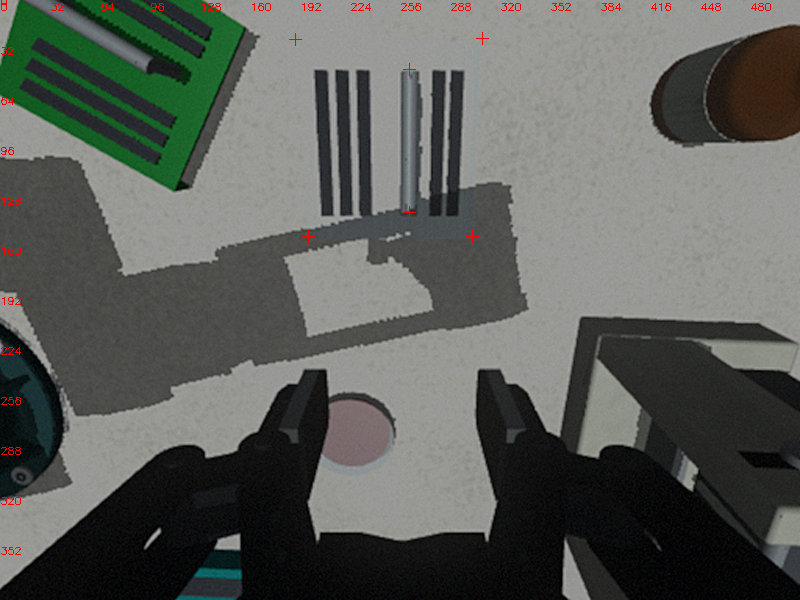

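The overlay agrees to about 1 px, putting the handle at about (455.5, 278, 72). Now I'll tilt the tool 45° so the fingers point back towards the robot. After the 90° swing the tool will then come in from 45° above.

```bash
python3 -m creep '[[9,14,-22,-0.008,0.131,0,30],[9,14,-22,-0.008,0.131,0,30],[9,14,-22,-0.008,0.131,0,30],[9,14,-22,-0.008,0.131,0,30],[9,14,-22,-0.008,0.131,0,30],[9,14,-22,-0.008,0.131,0,30],[0,0,0,0,0,0,30],[0,0,0,0,0,0,30]]'
python3 - <<'E'
from h import *
np.set_printoptions(precision=3,suppress=True)
s=robot.sense(); print(np.round(s["q"],4).tolist(), s["ee_pos"], proj(0,[[680,300,80]]) if 0 else "")
R=np.array([[1,0,0],[0,1,0],[0,0,1]])
Q=[[-1.331,.359,1.51,0,1.272,-.115],[-0.1015,0.0697,1.5016,-0.0005,1.571,-0.1662],[0.2723,0.1686,1.6643,-0.0008,1.311,0.2104],list(s["q"])]
P=[[208.426,-562.606,256.267],[480.356,20.163,415.994],[454.9,198.2,300.6],list(s["ee_pos"])]
Rz=lambda a:np.array([[np.cos(a),-np.sin(a),0],[np.sin(a),np.cos(a),0],[0,0,1]])
Ry=lambda a:np.array([[np.cos(a),0,np.sin(a)],[0,1,0],[-np.sin(a),0,np.cos(a)]])
def fk(q,p):
    h,a1,L2,L3,a3,Lt=p; A=Rz(q[0])@Ry(q[1]); B=A@Ry(q[2]); T=B@Rz(q[3])@Ry(q[4])@Rz(q[5])
    return Rz(q[0])@[a1,0,h]+A@[0,0,L2]+B@[a3,0,L3]+T@[0,0,Lt],T
g=lambda p:np.concatenate([np.r_[fk(q,p)[0]-x] for q,x in zip(Q,P)]+[1e-3*(p-[300,50,400,400,0,250])])
r=least_squares(g,[300,50,400,400,0,250]); print(r.x,r.fun[:12]); print(fk(Q[-1],r.x)[1],s["orientation"])
np.save("kin.npy",r.x)
E
```

```text
time_s: 3.35
ee_pos: [510.3, 281.5, 166.9]
orientation: [[-0.059, 0.702, -0.71], [0.998, 0.041, -0.042], [-0.0, -0.711, -0.703]]
ft_force: [0.3, 0.2, 1.0]
finger_gap: 29.8
grip_force: 0.0
[0.2882, 0.8298, 1.1281, 0.1746, 1.9561, 0.2288] [510.259 281.513 166.895] 
[339.839  18.504 851.744 397.228 255.808 520.428] [-60.555 -42.182  -0.637  -8.271 -68.506  -2.915   5.217 -70.136   8.481
   0.683 -42.654  -4.93 ]
[[-0.702 -0.059 -0.71 ]
 [-0.041  0.998 -0.042]
 [ 0.711 -0.    -0.703]] [[-0.059  0.702 -0.71 ]
 [ 0.998  0.041 -0.042]
 [-0.    -0.711 -0.703]]
```

```bash
cat > kin.py <<'E'
from h import *
np.set_printoptions(precision=3,suppress=True)
Rz=lambda a:np.array([[np.cos(a),-np.sin(a),0],[np.sin(a),np.cos(a),0],[0,0,1]])
Ry=lambda a:np.array([[np.cos(a),0,np.sin(a)],[0,1,0],[-np.sin(a),0,np.cos(a)]])
def fk(q,p):
    h,a1,L2,L3,a3,Lt,d,w=p; A=Rz(q[0])@Ry(q[1]); B=A@Ry(q[2]); W=B@Rz(q[3])@Ry(q[4]); T=W@Rz(q[5])
    return Rz(q[0])@[a1,d,h]+A@[0,0,L2]+B@[a3,0,L3]+W@[w,0,0]+T@[0,0,Lt],T
Q=[[-1.331,.359,1.51,0,1.272,-.115],[-0.1015,0.0697,1.5016,-0.0005,1.571,-0.1662],[0.2723,0.1686,1.6643,-0.0008,1.311,0.2104],[0.2882,0.8298,1.1281,0.1746,1.9561,0.2288]]
P=[[208.426,-562.606,256.267],[480.356,20.163,415.994],[454.9,198.2,300.6],[510.259,281.513,166.895]]
p0=np.array([300,50,400,400,0,250,70,0.])
g=lambda p:np.concatenate([fk(q,p)[0]-x for q,x in zip(Q,P)]+[2e-3*(p-p0)])
p=least_squares(g,p0).x
lo=np.array([-2.97,-1.01,.21,-.96,.2,-2.98]);hi=np.array([2.97,2.36,2.38,4.11,2.71,2.98])
def ik(pos,R,q0):
    f=lambda q:np.r_[fk(q,p)[0]-pos,200*(fk(q,p)[1]@Rz(np.pi/2)-R if 0 else (fk(q,p)[1]-R)).ravel()]
    r=least_squares(f,np.clip(q0,lo+.01,hi-.01),bounds=(lo,hi)); return r.x,np.linalg.norm(r.fun)
E
python3 - <<'E'
from kin import *
print(p,g(p)[:12])
# fk frame vs tool frame: T columns x = -tool y
R0=fk(Q[3],p)[1]
from scipy.spatial.transform import Rotation as Ro
rail=np.array([672,27,215.])
yax=np.array([-.04,1,0])
for th0 in (.785,.6):
  for phi in (0,45,60,75,90):
    for zz in (0,):
        # panel at phi; handle relative to rail axis: panel (15-60, 72-10)
        Rp=Rz(.04)@Ry(-np.radians(phi)); hd=rail+Rp@[-45,0,62]
        T=Rp@Ry(np.pi+th0)
        tcp=hd-6*T[:,2]
        q,e=ik(tcp,T,[0,-.2,2,0,.6,.05]); print(th0,phi,tcp,T[:,2],q,e)
E
```

```text
[266.488  -0.085 610.093 433.666 112.117 346.761  68.904  -0.07 ] [ 0.089 -0.097  0.077 -0.002 -0.001  0.009 -0.1    0.058 -0.086  0.01
 -0.147  0.   ]
0.785 0 [631.274  25.37  281.244] [-0.706 -0.028 -0.707] [-0.039  0.834  0.824 -0.072  2.265 -0.102] 7.496252488525804e-12
0.785 45 [596.398  23.974 233.021] [ 0.  0. -1.] [-0.076  0.376  1.545  0.     1.22  -0.116] 2.3650416284685563e-13
0.785 60 [594.313  23.891 212.824] [ 0.259  0.01  -0.966] [-0.097  0.285  1.78   0.048  0.818 -0.165] 1.633035162275263e-13
0.785 75 [597.523  24.019 192.775] [ 0.5    0.02  -0.866] [-0.123  0.26   2.003  0.227  0.369 -0.353] 2.435666367235046e-13
0.785 90 [605.809  24.351 174.241] [ 0.707  0.028 -0.707] [-0.152  0.341  2.205  2.496  0.226 -2.645] 5.857025663947148e-14
0.6 0 [630.421  25.336 281.952] [-0.564 -0.023 -0.825] [-0.043  0.723  0.949 -0.053  2.067 -0.094] 7.286492534599431e-14
0.6 45 [595.295  23.93  232.918] [ 0.184  0.007 -0.983] [-0.09   0.292  1.693  0.029  0.973 -0.144] 3.1413221963310614e-13
0.6 60 [593.275  23.849 212.439] [ 0.432  0.017 -0.902] [-0.116  0.233  1.929  0.131  0.54  -0.253] 1.5536450460364268e-13
0.6 75 [596.62   23.983 192.134] [ 0.651  0.026 -0.759] [-0.195  0.265  2.143  1.31   0.2   -1.487] 12.88676295621902
0.6 90 [605.102  24.323 173.388] [ 0.825  0.033 -0.565] [-0.19   0.446  2.33   2.792  0.616 -2.98 ] 3.8597086108664693
```

The kinematic model fits to 0.1 mm. The 45° grip is reachable up to about φ=75°, and the last 15° can turn in the grip. Grasping now.

```bash
python3 -m creep '[[-8,-1,-28,0,0,0,30],[-7,-1,-28,0,0,0,30],[-9,-0.5,-9,0,0,0,30],[-9,-0.5,-9,0,0,0,30],[-9,-0.5,-9,0,0,0,30],[-8,0,-8,0,0,0,30],[0,0,0,0,0,0,30],[0,0,0,0,0,0,30]]' 80
python3 -m creep '[[0,0,0,0,0,0,8],[0,0,0,0,0,0,8],[0,0,0,0,0,0,4],[0,0,0,0,0,0,4],[0,0,0,0,0,0,4],[0,0,0,0,0,0,4]]' 80
```

```text
time_s: 4.15
ee_pos: [459.5, 280.0, 78.6]
orientation: [[-0.062, 0.704, -0.707], [0.998, 0.044, -0.043], [0.001, -0.708, -0.706]]
ft_force: [0.4, 0.2, 0.2]
finger_gap: 29.6
grip_force: 0.0
time_s: 4.75
ee_pos: [460.2, 280.1, 78.4]
orientation: [[-0.061, 0.705, -0.706], [0.998, 0.044, -0.043], [0.001, -0.708, -0.707]]
ft_force: [4.4, 1.5, 3.6]
finger_gap: 9.3
grip_force: 78.5
```

Gripped at 78 N. I'll lift and check the weight.

```bash
python3 -m creep '[[0,0,8,0,0,0,4],[0,0,16,0,0,0,4],[0,0,20,0,0,0,4],[0,0,25,0,0,0,4],[0,0,25,0,0,0,4],[0,0,10,0,0,0,4],[0,0,0,0,0,0,4],[0,0,0,0,0,0,4]]' 110
python3 - <<'E'
from h import *
s=robot.sense();print(s["moment"])
for n in C: cv2.imwrite(f"pics/{n}1.png",robot.camera(n))
c=cam("wrist");cv2.imwrite("pics/w3.png",robot.camera("wrist"))
E
```

```text
time_s: 5.55
ee_pos: [459.2, 279.8, 182.0]
orientation: [[-0.062, 0.704, -0.707], [0.998, 0.044, -0.043], [0.001, -0.708, -0.706]]
ft_force: [-1.0, -0.1, -4.3]
finger_gap: 8.3
grip_force: 107.6
[ 0.08155747 -0.9046879   0.04079344]
```

Weight about 4 N, so it's held. Carrying it to the bay while tipping to about 55°.

```bash
python3 -m creep '[[8,-16,14,0.003,-0.08,-0.002,4],[12,-28,14,0.005,-0.12,-0.003,4],[12,-28,14,0.005,-0.12,-0.003,4],[12,-28,14,0.005,-0.12,-0.003,4],[12,-28,12,0.005,-0.12,-0.003,4],[12,-28,12,0.005,-0.12,-0.003,4],[12,-28,10,0.005,-0.12,-0.003,4],[12,-28,10,0.005,-0.12,-0.003,4],[12,-28,8,0.001,-0.04,0,4],[7,-15,0,0,0,0,4],[0,0,0,0,0,0,4],[0,0,0,0,0,0,4]]' 
python3 - <<'E'
from h import *
np.set_printoptions(precision=3,suppress=True)
s=robot.sense();print(s["q"])
T=s["orientation"]; Rz=lambda a:0
# panel frame in hand: Rp = T * R(tool->panel) with tool z at -45deg from panel -z
from scipy.spatial.transform import Rotation as Ro
T0=np.array([[-.062,.704,-.707],[.998,.044,-.043],[.001,-.708,-.706]]); Rp0=Ro.from_euler("z",.063).as_matrix()
Rp=T@T0.T@Rp0; h=s["ee_pos"]+T@[0,0,6]; o=h-Rp@[15,0,72]; print(Rp,h,o)
out=[]
for n in C:
    im=robot.camera(n); cv2.imwrite(f"pics/{n}2.png",im)
    k=4; im=cv2.resize(im,None,fx=k,fy=k,interpolation=cv2.INTER_CUBIC)
    dr=lambda P,col,cl=True:cv2.polylines(im,[np.round((proj(n,P)+.5)*k-.5).astype(int)],cl,col,1)
    for z in(22,26): dr(o+np.array([(70,75,z),(70,-75,z),(-70,-75,z),(-70,75,z)])@Rp.T,(0,0,255))
    dr(o+np.array([(70,55,22),(70,-55,22),(70,-55,0),(70,55,0)])@Rp.T,(0,200,0)); dr(o+np.array([(46,55,0),(46,-55,0)])@Rp.T,(0,200,0))
    dr(np.array([(668.6,112,215),(675.4,-58,215)]),(255,0,255))
    c=proj(n,o)[0]*k; x,y=int(c[0]-200),max(0,int(c[1]-300)); out.append(im[y:y+600,x:x+400])
cv2.imwrite("pics/ov2.png",np.hstack(out))
E
```

```text
time_s: 6.9
ee_pos: [568.7, 25.0, 288.7]
orientation: [[-0.033, 0.985, 0.168], [0.999, 0.033, 0.001], [-0.005, 0.167, -0.986]]
ft_force: [0.7, 0.9, -4.6]
finger_gap: 8.8
grip_force: 108.2
[-0.087  0.205  1.661  0.017  1.108 -0.126]
[[ 0.576 -0.033 -0.816]
 [ 0.024  0.999 -0.023]
 [ 0.816 -0.007  0.577]] [569.719  25.038 282.789] [619.821  26.336 228.967]
```

View pics/ov2.png

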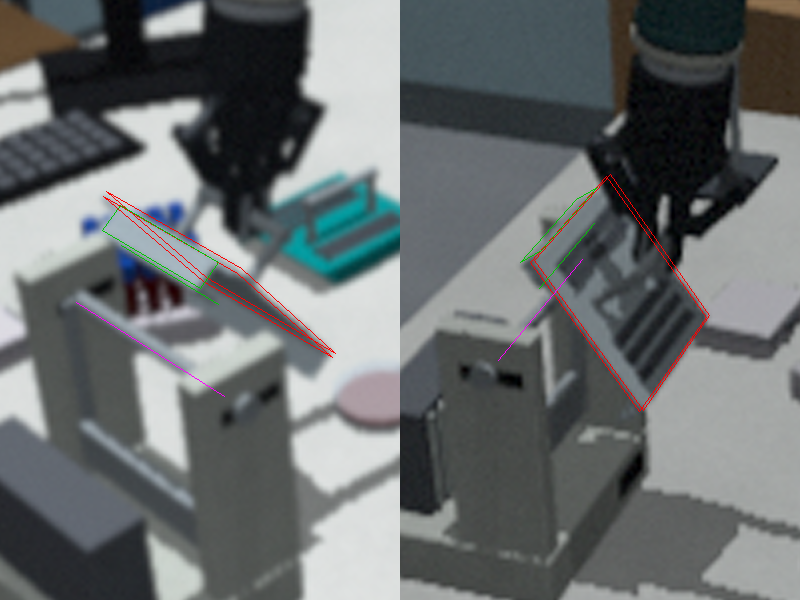

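The panel tracks the predicted pose, centred between the cheeks and tipped out at 55°. Moving the lip beyond and above the rail, then down so the plate is just short of it.

```bash
python3 -m creep '[[10,0,0,0,0,0,4],[14,0,0,0,0,0,4],[14,0,0,0,0,0,4],[10,0,0,0,0,0,4],[0,0,-10,0,0,0,4],[0,0,-14,0,0,0,4],[0,0,-12,0,0,0,4],[0,0,-6,0,0,0,4],[0,0,0,0,0,0,4],[0,0,0,0,0,0,4]]'
python3 -m creep '[[0.8,0,-0.6,0,0,0,4],[0.8,0,-0.6,0,0,0,4],[0,0,0,0,0,0,4],[0,0,0,0,0,0,4]]'|sed -n 2,4p
python3 -m creep '[[0.8,0,-0.6,0,0,0,4],[0.8,0,-0.6,0,0,0,4],[0,0,0,0,0,0,4],[0,0,0,0,0,0,4]]'|sed -n 2,4p
```

```text
time_s: 8.0
ee_pos: [616.5, 25.0, 247.5]
orientation: [[-0.034, 0.985, 0.169], [0.999, 0.035, -0.0], [-0.006, 0.169, -0.986]]
ft_force: [-5.8, -0.3, -0.5]
finger_gap: 8.4
grip_force: 108.8
ee_pos: [616.2, 25.0, 246.7]
orientation: [[-0.034, 0.986, 0.166], [0.999, 0.035, -0.0], [-0.006, 0.166, -0.986]]
ft_force: [-13.6, 0.0, 6.4]
ee_pos: [615.9, 25.0, 245.5]
orientation: [[-0.034, 0.986, 0.162], [0.999, 0.035, -0.0], [-0.006, 0.162, -0.987]]
ft_force: [-20.5, -1.6, 12.5]
```

The plate touches the rail: the force lies along the panel normal. I'll back off about 3 mm clear and slide along panel −x to put the rail in the slot.

```bash
python3 -m creep '[[-2.7,0,1.9,0,0,0,4],[-2.7,0,1.9,0,0,0,4],[0,0,0,0,0,0,4],[0,0,0,0,0,0,4]]'|sed -n 2,4p
python3 -m creep '[[-3,0,-4.2,0,0,0,4],[-3,0,-4.2,0,0,0,4],[-3,0,-4.2,0,0,0,4],[0,0,0,0,0,0,4],[0,0,0,0,0,0,4]]'|sed -n 2,4p
python3 -m creep '[[-1.7,0,-2.5,0,0,0,4],[-1.7,0,-2.5,0,0,0,4],[0,0,0,0,0,0,4],[0,0,0,0,0,0,4]]'|sed -n 2,4p
```

```text
ee_pos: [616.5, 24.9, 249.5]
orientation: [[-0.034, 0.984, 0.173], [0.999, 0.034, -0.0], [-0.006, 0.173, -0.985]]
ft_force: [0.6, -0.0, -5.3]
ee_pos: [607.0, 24.9, 236.7]
orientation: [[-0.034, 0.985, 0.172], [0.999, 0.035, -0.0], [-0.006, 0.172, -0.985]]
ft_force: [-0.4, 0.3, -5.3]
ee_pos: [603.7, 24.9, 232.0]
orientation: [[-0.034, 0.984, 0.172], [0.999, 0.035, -0.0], [-0.006, 0.172, -0.985]]
ft_force: [0.9, -0.3, -5.6]
```

```bash
python3 -m creep '[[-1.7,0,-2.5,0,0,0,4],[-1.7,0,-2.5,0,0,0,4],[0,0,0,0,0,0,4],[0,0,0,0,0,0,4]]'|sed -n 2,4p
python3 -m creep '[[-1.1,0,-1.7,0,0,0,4],[-1.1,0,-1.7,0,0,0,4],[0,0,0,0,0,0,4],[0,0,0,0,0,0,4]]'|sed -n 2,4p
python3 -m creep '[[-1.1,0,-1.7,0,0,0,4],[0,0,0,0,0,0,4],[0,0,0,0,0,0,4]]'|sed -n 2,4p
```

```text
ee_pos: [600.3, 24.9, 226.9]
orientation: [[-0.034, 0.984, 0.172], [0.999, 0.034, -0.0], [-0.006, 0.172, -0.985]]
ft_force: [-0.6, -0.5, -3.2]
ee_pos: [598.0, 24.9, 223.5]
orientation: [[-0.034, 0.985, 0.172], [0.999, 0.034, -0.0], [-0.006, 0.172, -0.985]]
ft_force: [-0.5, 0.5, -5.9]
ee_pos: [596.9, 24.9, 221.9]
orientation: [[-0.034, 0.985, 0.172], [0.999, 0.034, -0.0], [-0.006, 0.172, -0.985]]
ft_force: [-0.7, -0.2, -3.7]
```

```bash
python3 -m creep '[[-1.1,0,-1.7,0,0,0,4],[0,0,0,0,0,0,4],[0,0,0,0,0,0,4]]'|sed -n 2,4p
python3 -m creep '[[-1.1,0,-1.7,0,0,0,4],[0,0,0,0,0,0,4],[0,0,0,0,0,0,4]]'|sed -n 2,4p
python3 -m creep '[[-1.1,0,-1.7,0,0,0,4],[0,0,0,0,0,0,4],[0,0,0,0,0,0,4]]'|sed -n 2,4p
```

```text
ee_pos: [596.3, 24.9, 220.5]
orientation: [[-0.034, 0.984, 0.173], [0.999, 0.034, -0.0], [-0.006, 0.173, -0.985]]
ft_force: [-0.4, 0.3, -4.4]
ee_pos: [596.1, 25.0, 219.3]
orientation: [[-0.034, 0.984, 0.175], [0.999, 0.034, -0.0], [-0.006, 0.175, -0.985]]
ft_force: [2.3, 2.1, -1.9]
ee_pos: [596.0, 24.9, 218.1]
orientation: [[-0.034, 0.984, 0.177], [0.999, 0.034, -0.0], [-0.006, 0.177, -0.984]]
ft_force: [5.0, 2.6, -1.5]
```

The rail has bottomed in the slot, so the lip is caught. Now computing the arc about the rail.

```bash
cat > arc.py <<'E'
from kin import *
rail=np.array([672,27.,215])
def target(phi,s,zs,lock=75):
    a=np.radians(min(phi,lock)); b=np.radians(phi)
    R=lambda t:np.array([[np.cos(t),-np.sin(t)],[np.sin(t),np.cos(t)]])
    bar=rail[[0,2]]+R(b)@[15-60+s,72-zs]
    pit=a-np.pi/4; tz=np.array([np.sin(pit),-np.cos(pit)])
    return bar+R(a)@[1.5,3.9]-6*tz,pit
E
python3 - <<'E'
from arc import *
s=robot.sense(); print(s["time_s"],s["ee_pos"],s["ft_force"])
prev=None
for phi,ss,zs in [(55,0,15),(55,1.5,14),(60,1.5,13),(65,1.5,13),(70,1.5,12.5),(75,1.5,12),(80,1.5,12),(85,1.5,11.5),(90,1.5,11),(90,0,10)]:
    t,p=target(phi,ss,zs); print(phi,ss,zs,t,None if prev is None else t-prev,round(p,3)); prev=t
E
```

```text
12.1 [595.998  24.943 218.075] [ 4.966  2.564 -1.531]
55 0 15 [596.121 220.207] None 0.175
55 1.5 14 [596.162 222.009] [0.041 1.802] 0.175
60 1.5 13 [594.974 215.872] [-1.188 -6.136] 0.262
65 1.5 13 [595.191 209.156] [ 0.217 -6.717] 0.349
70 1.5 12.5 [595.523 202.655] [ 0.332 -6.501] 0.436
75 1.5 12 [596.407 196.166] [ 0.884 -6.489] 0.524
80 1.5 12 [598.979 190.234] [ 2.572 -5.932] 0.524
85 1.5 11.5 [601.56  184.593] [ 2.581 -5.641] 0.524
90 1.5 11 [604.621 179.154] [ 3.061 -5.438] 0.524
90 0 10 [603.621 177.654] [-1.  -1.5] 0.524
```

```bash
python3 -m creep '[[2.1,0,5.3,0,0,0,4],[-0.6,0,-3.1,0.0015,-0.0436,0,4],[-0.6,0,-3.1,0.0015,-0.0436,0,4],[0,0,0,0,0,0,4],[0,0,0,0,0,0,4]]'|sed -n 1,4p
python3 -m creep '[[0.1,0,-3.4,0.0015,-0.0436,0,4],[0.1,0,-3.3,0.0015,-0.0436,0,4],[0,0,0,0,0,0,4],[0,0,0,0,0,0,4]]'|sed -n 2,4p
```

```text
time_s: 12.6
ee_pos: [593.4, 24.8, 215.4]
orientation: [[-0.034, 0.967, 0.254], [0.999, 0.034, 0.003], [-0.006, 0.254, -0.967]]
ft_force: [0.5, -0.7, -4.8]
ee_pos: [594.3, 24.9, 209.0]
orientation: [[-0.033, 0.941, 0.338], [0.999, 0.033, 0.006], [-0.006, 0.338, -0.941]]
ft_force: [1.0, -0.2, -4.0]
```

```bash
python3 -m creep '[[0.3,0,-3.2,0.0015,-0.0436,0,4],[0.3,0,-3.2,0.0015,-0.0436,0,4],[0.5,0,-3.2,0.0015,-0.0436,0,4],[0.5,0,-3.2,0.0015,-0.0436,0,4],[0,0,0,0,0,0,4],[0,0,0,0,0,0,4]]'|sed -n 1,4p
python3 -m creep '[[-1.5,0,0,0,0,0,4],[-1.5,0,0,0,0,0,4],[-1.5,0,0,0,0,0,4],[0,0,0,0,0,0,4],[0,0,0,0,0,0,4]]'|sed -n 2,4p
```

```text
time_s: 13.6
ee_pos: [596.4, 25.0, 196.3]
orientation: [[-0.032, 0.868, 0.496], [0.999, 0.031, 0.011], [-0.005, 0.496, -0.868]]
ft_force: [-1.0, 0.8, -3.6]
ee_pos: [593.1, 24.8, 197.3]
orientation: [[-0.032, 0.865, 0.501], [0.999, 0.03, 0.011], [-0.006, 0.501, -0.866]]
ft_force: [4.3, 1.5, -3.8]
```

Pulling out gives +5 N of resistance, so the lip really is behind the rail. For the last 15° I'll lighten the grip and let the handle turn in the pads.

```bash
python3 -m creep '[[4,0,0,0,0,0,4],[0,0,0,0,0,0,4],[1.5,0,-3,0,0,0,4],[1.3,0,-3,0,0,0,4],[0,0,0,0,0,0,4],[0,0,0,0,0,0,4]]' 30|sed -n 2,6p
python3 -m creep '[[1.3,0,-2.8,0,0,0,4],[1.3,0,-2.8,0,0,0,4],[0,0,0,0,0,0,4],[0,0,0,0,0,0,4]]'|sed -n 2,6p
```

```text
ee_pos: [599.5, 24.8, 190.9]
orientation: [[-0.032, 0.866, 0.5], [0.999, 0.03, 0.011], [-0.006, 0.5, -0.866]]
ft_force: [-0.1, 0.7, 1.6]
finger_gap: 8.6
grip_force: 109.2
ee_pos: [602.6, 24.9, 186.1]
orientation: [[-0.032, 0.865, 0.501], [0.999, 0.031, 0.011], [-0.006, 0.502, -0.865]]
ft_force: [-3.1, 0.5, 6.0]
finger_gap: 8.4
grip_force: 109.9
```

Grip stayed at 109 N, so I'll ease it with the opening command.

```bash
python3 -m creep '[[0,0,0,0,0,0,9.5],[0,0,0,0,0,0,9.5]]' 25
python3 -m creep '[[0,0,0,0,0,0,10.5],[0,0,0,0,0,0,10.5]]' 25|tail -3
```

```text
time_s: 15.3
ee_pos: [601.5, 24.9, 184.7]
orientation: [[-0.032, 0.866, 0.499], [0.999, 0.03, 0.011], [-0.006, 0.499, -0.867]]
ft_force: [2.0, 1.3, -2.2]
finger_gap: 9.7
grip_force: 63.2
ft_force: [2.3, 1.5, -2.0]
finger_gap: 10.5
grip_force: 34.2
```

```bash
python3 -m creep '[[1.5,0,-2.7,0,0,0,10.5],[0,0,0,0,0,0,10.5],[0,0,0,0,0,0,10.5]]'|sed -n 2,6p
python3 -m creep '[[1.5,0,-2.7,0,0,0,10.5],[0,0,0,0,0,0,10.5],[0,0,0,0,0,0,10.5]]'|sed -n 2,6p
python3 - <<'E'
from h import *
out=[]
for n in C:
    im=robot.camera(n); cv2.imwrite(f"pics/{n}3.png",im); k=4
    c=proj(n,[[640,27,170]])[0]; x,y=int(c[0]-50),int(c[1]-70); out.append(cv2.resize(im[y:y+140,x:x+100],None,fx=k,fy=k,interpolation=cv2.INTER_CUBIC))
cv2.imwrite("pics/f1.png",np.hstack(out))
E
```

```text
ee_pos: [603.1, 24.9, 182.2]
orientation: [[-0.032, 0.866, 0.499], [0.999, 0.03, 0.011], [-0.006, 0.499, -0.867]]
ft_force: [1.0, -0.3, -0.4]
finger_gap: 10.5
grip_force: 34.4
ee_pos: [604.9, 24.9, 179.9]
orientation: [[-0.032, 0.866, 0.5], [0.999, 0.031, 0.011], [-0.006, 0.5, -0.866]]
ft_force: [0.4, -0.2, 3.4]
finger_gap: 10.9
grip_force: 34.7
```

View pics/f1.png

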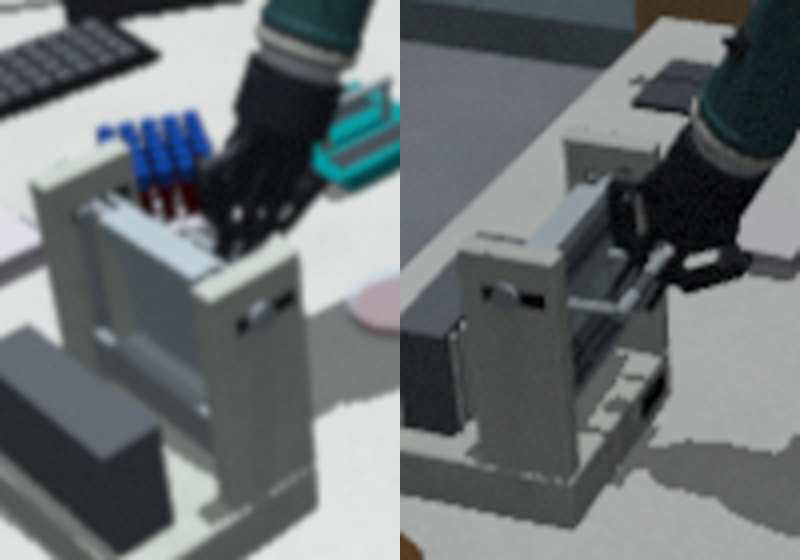

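The panel sits between the cheeks with its lip behind the rail, close to vertical. The rail now carries the weight. I'll nudge it in to find the stop bar.

```bash
python3 -m creep '[[1.5,0,-0.3,0,0,0,10.5],[0,0,0,0,0,0,10.5],[0,0,0,0,0,0,10.5]]'|sed -n 2,6p
python3 -m creep '[[1.5,0,0,0,0,0,10.5],[0,0,0,0,0,0,10.5],[0,0,0,0,0,0,10.5]]'|sed -n 2,6p
```

```text
ee_pos: [605.6, 24.9, 178.9]
orientation: [[-0.032, 0.867, 0.498], [0.999, 0.03, 0.011], [-0.006, 0.498, -0.867]]
ft_force: [-0.0, 1.0, 2.5]
finger_gap: 10.8
grip_force: 34.7
ee_pos: [606.1, 25.3, 178.6]
orientation: [[-0.032, 0.867, 0.497], [0.999, 0.03, 0.012], [-0.005, 0.497, -0.868]]
ft_force: [-4.8, 1.8, 5.7]
finger_gap: 10.5
grip_force: 35.3
```

Stop reached (−5 N). Relaxing the push and opening slowly.

```bash
python3 -m creep '[[-0.8,0,0.5,0,0,0,11],[0,0,0,0,0,0,11.5],[0,0,0,0,0,0,12],[0,0,0,0,0,0,12.5],[0,0,0,0,0,0,14],[0,0,0,0,0,0,17],[0,0,0,0,0,0,21],[0,0,0,0,0,0,24],[0,0,0,0,0,0,24],[0,0,0,0,0,0,24]]'
python3 -m creep '[[-2.5,0,4.3,0,0,0,24],[-5,0,8.6,0,0,0,24],[-5,0,8.6,0,0,0,24],[-5,0,8.6,0,0,0,24],[0,0,0,0,0,0,24]]'|sed -n 2,6p
```

```text
time_s: 17.8
ee_pos: [606.7, 24.9, 179.7]
orientation: [[-0.032, 0.866, 0.499], [0.999, 0.031, 0.011], [-0.006, 0.499, -0.867]]
ft_force: [0.5, -0.7, -0.1]
finger_gap: 24.2
grip_force: 0.0
ee_pos: [589.1, 24.9, 211.7]
orientation: [[-0.032, 0.865, 0.501], [0.999, 0.031, 0.011], [-0.006, 0.501, -0.865]]
ft_force: [-0.2, -0.8, -0.4]
finger_gap: 24.1
grip_force: 0.0
```

Clear with zero force. Retreating up and back, then a final look.

```bash
python3 -m creep '[[-10,0,17,0,0,0,24],[-15,0,25,0,0,0,24],[-15,0,25,0,0,0,24],[-15,0,25,0,0,0,24],[-15,0,25,0,0,0,24],[-5,0,10,0,0,0,24],[0,0,0,0,0,0,24],[0,0,0,0,0,0,24]]'|sed -n 1,4p
python3 - <<'E'
from h import *
np.set_printoptions(precision=2,suppress=True)
rail=np.array([672,27,215.]); Rp=np.array([[0,-.04,-1],[0,1,-.04],[1,0,0.]]); o=rail-Rp@[60,0,10]
out=[]
for n in C:
    im=robot.camera(n); cv2.imwrite(f"pics/{n}4.png",im); k=4
    c=proj(n,[[640,27,150]])[0]; x,y=int(c[0]-50),int(c[1]-70); im=cv2.resize(im,None,fx=k,fy=k,interpolation=cv2.INTER_CUBIC)
    q=np.round((proj(n,o+np.array([(70,75,26),(70,-75,26),(-70,-75,26),(-70,75,26)])@Rp.T)+.5)*k).astype(int); cv2.polylines(im,[q],True,(0,0,255),1)
    out.append(im[y*k:y*k+560,x*k:x*k+400])
cv2.imwrite("pics/f2.png",np.hstack(out))
E
```

```text
time_s: 19.1
ee_pos: [514.2, 24.9, 336.1]
orientation: [[-0.032, 0.866, 0.498], [0.999, 0.03, 0.011], [-0.006, 0.498, -0.867]]
ft_force: [-0.2, 0.1, 0.0]
```

View pics/f2.png

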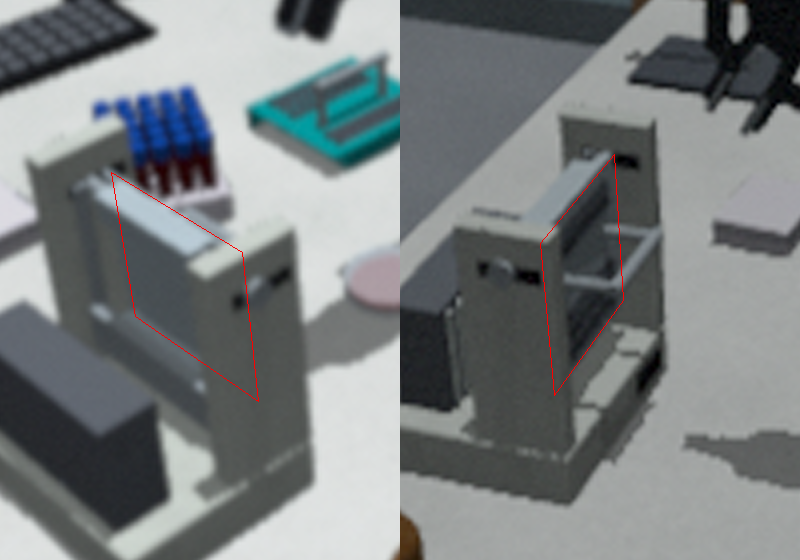

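The panel hangs flat and level, at the predicted outline, with its lip over the rail and its foot at the stop bar. The robot is clear, and the neighbouring items in view haven't moved.

```bash
python3 -c "
from cell import robot
print(robot.finish_job())"
```

```text
the job is handed in; nothing more can be done
None
```

The panel is hooked over the rail, was swung down under control, hangs flat against the stop bar, and has been released; the job was handed in at about 19 s, with no verdict returned.

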